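Park and transit-lock the hand-cranked sample stage

TASK

The hand-cranked linear stage is to be moved to another bench, so park its carriage and lock it: wind the crank by its upright black grip, at an unhurried pace, until the carriage's pointer stands on the park mark and the end of its steel tongue is flush with the far face of the lock bracket. Then push the centre pin of the white rivet down until its head is flush in its ring, let go, and leave the things round the stage where they are. Move the carriage only with the crank.

Things in the scene. Friction and masses are not known exactly. Their poses are not given: they have to be found in the camera images.
- stage: Fixed stage base: aluminium bed 120 x 400 mm, 19 mm high. Origin under its middle at counter height, z up; y runs along it from the crank end (-y) to the rivet end (+y); its -x side carries the scale strip. At y = -162 mm a grey gearbox, 78 x 70 mm, 109 mm high, with the crank on top; then guide rods, lead screw, carriage; at y = 160 mm the lock bracket. Only the crank is higher than 110 mm.
- crank_axis (a point): Point on the vertical turning axis of the crank, 160 mm above the counter, over x = 0, y = -162 mm of the stage.
- crank_grip (a point): Middle of the crank's upright black grip, on the grip's own axis, 50 mm from the crank's axis and 162 mm above the counter. It travels round a level circle as the crank turns.
- grip: The upright black grip: a slightly barrelled plastic sleeve 23 mm thick and 68 mm tall (125 to 193 mm above the counter) that spins freely about its own vertical axis on the crank arm. Origin at the centre of its underside. The steel arm below it is 18 mm wide, its top at 123 mm. Fingers round the grip meet nothing else while they stay above 130 mm.
- crank (a joint): Angle of the crank in rad, growing clockwise seen from above; 0 when the carriage is parked. Clockwise drives the carriage toward the rivet by 30 mm a turn. About 0.1 N m of friction (2 N at the grip); it stays where it is left. Stops: 12 mm of carriage travel past the park position and 122 mm before it.
- carriage (a joint): Carriage position along +y of the stage in m: 0 when parked (slot under the pin, pointer on the park mark, tongue end flush with the bracket's far face), negative while nearer the crank. Starts 60 to 105 mm short. The pin enters the slot only within about 4 mm of the park position, else it lands on the steel tongue. Park mark: small steel plate with a dark line on the scale strip.
- tongue_slot (a point): Centre of the slot (21 mm along y, 18 mm wide) in the carriage's steel tongue, at the tongue's top, 57 mm above the counter; the tongue is 36 mm wide, 8 mm thick and ends 20 mm beyond. It moves with the carriage, a flat plate 96 x 85 mm whose middle lies 117.5 mm behind the slot, top at 57 mm, side fences to 64 mm.
- pin (a joint): How far the rivet's centre pin is pushed down, in m: 0 up (as at the start), 0.024 fully home with its head seated flush in the ring. It takes about 5 N to move and stays where it is left. It is 13 mm thick below the head.
- pin_head (a point): Centre of the top face of the pin's head, a white disc 25 mm in diameter; 99.5 mm above the counter when up, 75.5 mm when fully home. The pin slides straight down.
- rivet_ring (a point): Centre of the upper rim of the white rivet ring (39 mm outside, 27 mm inside, rim 74 mm above the counter), into which the pin's head sinks. The ring sits on the aluminium lock bracket, 70 mm across x, 40 mm along y, top at 67 mm, through which the tongue passes.
- beaker: Bystander: clear beaker, 54 mm in diameter, 70 mm tall, standing in front of the crank end of the stage; origin at the centre of its underside.
- rack: Bystander: white tube rack 51 x 141 mm, 46 mm tall, behind the rivet end; origin at the centre of its underside.
- dish: Bystander: closed petri dish, 61 mm in diameter, 16 mm high, in front of the stage; origin at the centre of its underside.
- cup: Bystander: specimen cup with screw lid, 58 mm in diameter, 70 mm tall, behind the stage; origin at the centre of its underside.

How it is judged (in metres and radians):
On the way, in this order (a step that is already met when the one before it is completed fails the run):
1. the crank is wound by its grip: the fingers are on the grip while the carriage is 20 to 50 mm short of the park position (contact force between the fingers and grip above 0.2 N and value of joint carriage between -0.05 and -0.02 m), for 0.1 s.
2. the carriage stands within 5 mm of the park position with the rivet pin not yet pushed in (under 10 mm down) (value of joint carriage between -0.005 and 0.005 m and value of joint pin below 0.01 m), for 0.3 s.
3. the rivet pin is pushed home to within 2 mm of its 24 mm travel (value of joint pin above 0.022 m), for 0.2 s.
At the end, for the whole second after the job is handed in: The carriage stands within 5 mm of the park position, the rivet's centre pin is down to within 2 mm of fully home, and the crank is at rest (value of joint carriage between -0.005 and 0.005 m and value of joint pin above 0.022 m and velocity of joint crank between -0.1 and 0.1 rad/s); the robot touches nothing.
It fails at once if the robot pushes the carriage itself (over 4 N) (contact force between any of the fingers, the arm and carriage above 4 N).
It fails at once if the crank is spun faster than 9 rad/s (velocity of joint crank above 9 rad/s or velocity of joint crank below -9 rad/s).
It fails at once if the beaker, rack, dish or cup is shifted more than 25 mm or tipped (distance of any of beaker, rack, dish, cup from where it was at the start of the episode above 0.025 m or angle between any of beaker, rack, dish, cup's own z axis and vertical above 0.3 rad).
It also fails if it takes over 72 s, if anything falls off the work surface, if the arm or the gripper's body presses on something with over 40 N, if the wrist force passes 120 N, or if a joint passes its speed limit or range.

ROBOT

A 6-joint arm with a two-finger parallel gripper is mounted at the origin on a cart in front of the work surface, level with it; the furniture and walls round the work are solid. World frame = base frame: x ahead of the robot, y to its left, z up, the work surface at z = 0. Lengths are in m, angles in degrees, forces in N, time in s.
With the tool pointing down it reaches from about 0.3 to 0.775 m from the base axis. Payload 14.6 kg.
Tool frame: the origin (TCP) lies between the finger pads; the fingertips stand 17 mm ahead of it and the grasp point (between the pads) lies 2 mm behind it; z points along the fingers, y is the line along which they close (so a half turn about z gives the same grasp; the last joint's range is limited). The gripper opens to 94 mm and grips with 3 to 60 N. Pads are 16 mm wide; open, the fingers measure 119 mm over their backs; the gripper's body (75 mm by 177 mm) begins 78 mm behind the grasp point.
Start: joints at [-67.185, 17.183, 87.147, -0, 75.671, -3.816], TCP at [0.247, -0.492, 0.222] pointing down, gripper open.
Joint ranges: [-173.82, 173.82], [-45.26, 126.66], [13.44, 144.39], [-59.66, 239.66], [0, 175.72], [-146.38, 146.38]. Speed limits (degrees/s): [127.2, 127.2, 147.25, 180, 180, 180].

INTERFACE

Orientations are given as [roll, pitch, yaw] about the fixed x, y, z axes, in that order (R = Rz(yaw) Ry(pitch) Rx(roll)).
In Python, from bench import observe, camera, calibration, finish_job gives the robot as it stands.
- The arm moves only by the tool arm_command, never from a script. Its argument "series" is a list that holds one entry, the list of rows, each a list of 7 numbers: the closure, from -1 (fully open) to 1 (shut), then the shift along the tool's x, y, z each as a share of 0.25 m, from -1 to 1, then the turn, a rotation vector about the tool's x, y, z each as a share of 45 degrees, from -1 to 1. In form: [[[grip, dx, dy, dz, wx, wy, wz], ...]]. A call has 1 to 20 rows; each row is the pose to reach, as a shift and turn from the pose commanded when the call began, along the tool's axes at that moment; what a row does not reach only later rows make up. A row lasts 1/10 s, in which the tool goes at most 50 mm and 8.59 degrees, less where a joint would pass 70% of its speed; a pose out of reach is approached as far as the arm can. A call with a number of a shift or a turn outside -1 to 1 is refused whole. A call with a gripper value outside its range is refused whole. The fingers move at their own pace and stop on an object; "grip_force" is the grip in N (left out, the last holds). Time passes only in rows, so rows that repeat a pose let the fingers close. It gives the time, the measured TCP pose, the force, the opening and the grip force at its end, in the units of the state.
- observe(): the state, without advancing time (a new reading comes with each control period).
- camera(name): name is "scene" or "top" or "wrist"; returns the picture (480x640x3 uint8, red, green, blue); there is no depth.
- calibration(name): a dict with "fx", "fy", "cx", "cy" (pixels), "position" and "rotation" of the camera in the world; the wrist camera has in their place "mount" (4x4, takes a point from camera to tool coordinates, whose origin is the TCP and whose axes are the flange's). Camera axes: x right, y down, z forward; pixel columns grow to the right and rows downward; lengths in m; the calibration is good to about 2 mm. The wrist camera is an equidistant fisheye: a pixel r from the principal point sees the ray r / f radians off the axis. A picture is of the moment at which its call begins: read the wrist's pose just before it. calibration takes no time and is no camera call.
- finish_job(): hands the job in; it is judged then, once.
The state is a dict: "clock": time; "joints": joint angles; "joint_vel": joint speeds; "joint_torque": joint torques, N m; "tool_pos": TCP position; "ee_rot": TCP orientation; "force": force on the tool from outside, world axes, zero at the start; "wrist_torque": the same for the moment, N m; "gripper_width": opening from 0.0 (shut) to 1.0 (fully open); "finger_force": force on a finger pad.
Only numpy, scipy, OpenCV 4.12 (cv2) and the standard library are available. Lean on these libraries where they do the work, as an engineer would, in place of code of your own. Each camera call takes 0.05 s, during which the arm holds its last target. There are 200 camera calls.

## Working session

There is one attempt and no reset: what is moved stays moved. The work goes in short steps, Python scripts to look and compute and a tool call to move; the robot and the scene stay as the last step left them, time stands still between calls to the robot, and variables do not carry over. Pictures are saved under pics/ and viewed, at most 10 in all, crops included, and the job is handed in when it is done.

Besides the shell and the picture viewer there is one more tool, called after "Request:" as name(argument=value, ...) on one line, values as JSON. arm_command: Moves the arm, as the interface text tells. Its arguments: {"type":"object","properties":{"series":{"type":"array"},"grip_force":{"type":"number"}},"required":["series"]}

```bash
mkdir -p pics; ls; python3 - <<'E'
from bench import *
import cv2,numpy as np
print(observe())
for n in ("scene","top","wrist"):
    c=calibration(n);print(n,c)
for n in ("scene","top"):
    cv2.imwrite(f"pics/{n}0.png",camera(n)[:,:,::-1])
E
```

```text
pics
{'clock': 0.0, 'joints': array([-6.71862052e+01,  1.72149935e+01,  8.71794392e+01,  2.56894908e-03,
        7.56717622e+01, -3.81296864e+00]), 'joint_vel': array([ 0.0290771 , -0.03044593,  0.05960822, -0.04771506,  0.0282905 ,
       -0.02390758]), 'joint_torque': array([-1.46922888e-03, -5.31807911e+01, -3.52732265e+01,  7.07803736e-02,
        2.43907532e-02, -9.39868983e-05]), 'tool_pos': array([ 0.24643515, -0.491429  ,  0.22189876]), 'ee_rot': array([-1.79934117e+02, -6.88473515e-03,  2.66261222e+01]), 'force': array([-0.76739633,  1.15075735,  0.17922468]), 'wrist_torque': array([-0.00358413,  0.00485632,  0.05288024]), 'finger_force': 0.0, 'gripper_width': 0.9993202891528081}
scene {'fx': 439.43948474714483, 'fy': 439.43948474714483, 'cx': 315.229778729352, 'cy': 242.00581876554182, 'position': array([0.09365334, 0.42229161, 0.74162295]), 'rotation': array([-136.4343025 ,   -0.72552152, -128.34752868])}
top {'fx': 543.2315040442644, 'fy': 543.2315040442644, 'cx': 320.3144214773023, 'cy': 237.05261373216663, 'position': array([0.36016222, 0.06103615, 1.20209286]), 'rotation': array([-170.90626825,    1.30770853,  -88.69100363])}
wrist {'fx': 371.64829954431775, 'fy': 371.64829954431775, 'cx': 314.84375073487854, 'cy': 242.46310742274727, 'mount': array([[-1.82441200e-03, -9.57062062e-01, -2.89877355e-01,
         8.49964441e-02],
       [ 9.99998287e-01, -1.65521918e-03, -8.28838075e-04,
        -3.65857845e-05],
       [ 3.13438918e-04, -2.89878371e-01,  9.57063442e-01,
        -1.62052373e-01],
       [ 0.00000000e+00,  0.00000000e+00,  0.00000000e+00,
         1.00000000e+00]])}
```

View pics/scene0.png

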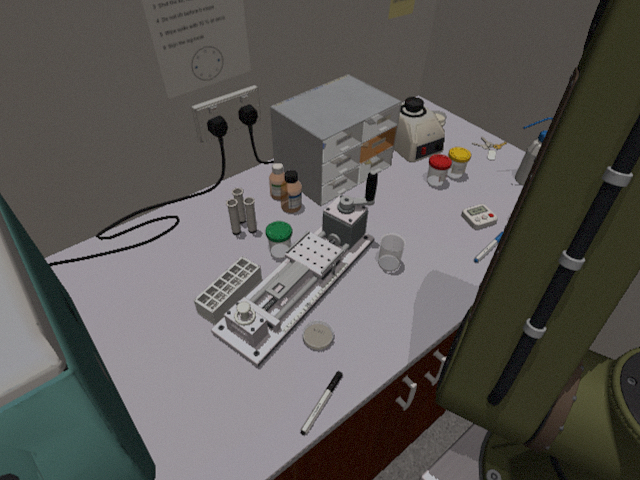

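View pics/top0.png

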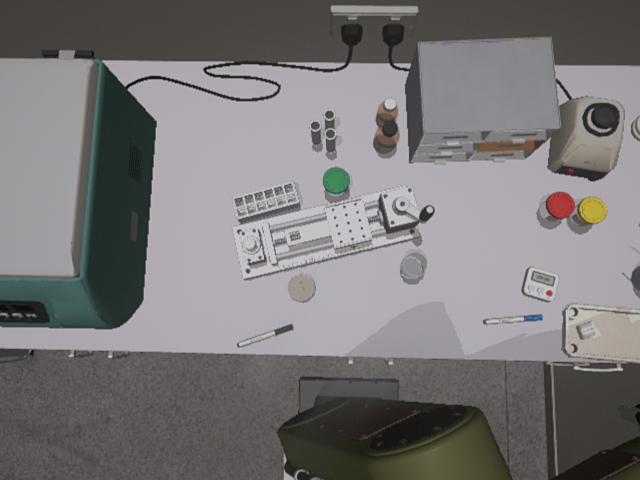

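The scene view shows the grip near (372,187), the hub (347,203) and the pin head (243,308). In the top view they're at (428,211), (402,204) and (250,242). Next I'll enlarge both to get accurate pixels.

```bash
cat > h.py <<'E'
from bench import *
import cv2,numpy as np
from scipy.spatial.transform import Rotation as Rn
def cam(n):
    c=calibration(n);return c,Rn.from_euler('xyz',c['rotation'],degrees=True).as_matrix(),np.array(c['position'])
def ray(n,u,v):
    c,R,p=cam(n);d=R@np.array([(u-c['cx'])/c['fx'],(v-c['cy'])/c['fy'],1]);return p,d/np.linalg.norm(d)
def plane(n,u,v,z):
    p,d=ray(n,u,v);return p+d*(z-p[2])/d[2]
def proj(n,X):
    c,R,p=cam(n);q=R.T@(np.array(X)-p);return q[0]/q[2]*c['fx']+c['cx'],q[1]/q[2]*c['fy']+c['cy']
def tri(*rays):
    A=np.zeros((3,3));b=np.zeros(3)
    for p,d in rays:
        M=np.eye(3)-np.outer(d,d);A+=M;b+=M@p
    X=np.linalg.solve(A,b)
    return X,[np.linalg.norm((np.eye(3)-np.outer(d,d))@(X-p)) for p,d in rays]
def wray(u,v,s):
    c=calibration("wrist");M=c['mount'];x=(u-c['cx'])/c['fx'];y=(v-c['cy'])/c['fy'];r=np.hypot(x,y)
    d=np.array([np.sin(r)*x/max(r,1e-9),np.sin(r)*y/max(r,1e-9),np.cos(r)])
    T=Rn.from_euler('xyz',s['ee_rot'],degrees=True).as_matrix()
    return T@M[:3,3]+s['tool_pos'],T@(M[:3,:3]@d)
E
python3 - <<'E'
from h import *
t=cv2.imread("pics/top0.png");s=cv2.imread("pics/scene0.png")
a=cv2.resize(t[175:285,225:445],None,fx=3.6,fy=3.6,interpolation=cv2.INTER_CUBIC)
b=cv2.resize(s[165:265,200:420],None,fx=1.0,fy=1.0)
b1=cv2.resize(s[165:230,310:400],(277,200),interpolation=cv2.INTER_CUBIC)
b2=cv2.resize(s[280:350,215:305],(257,200),interpolation=cv2.INTER_CUBIC)
o=np.zeros((600,792,3),np.uint8);o[:396]=a[:396,:792];o[398:598,:277]=b1;o[398:598,290:547]=b2
cv2.imwrite("pics/crop1.png",o)
print(tri(ray("top",428,211),ray("scene",372,186)),tri(ray("top",402,204),ray("scene",347,203)),tri(ray("top",250,242),ray("scene",243,308)))
E
```

```text
(array([ 0.58091748, -0.12181428,  0.15723749]), [np.float64(0.0019527279716020595), np.float64(0.0019527279716021377)]) (array([ 0.60305286, -0.07564851,  0.11914149]), [np.float64(0.0013985522174399685), np.float64(0.0013985522174399304)]) (array([0.52369271, 0.23555339, 0.09358806]), [np.float64(0.00023269710050165455), np.float64(0.00023269710050189787)])
```

View pics/crop1.png

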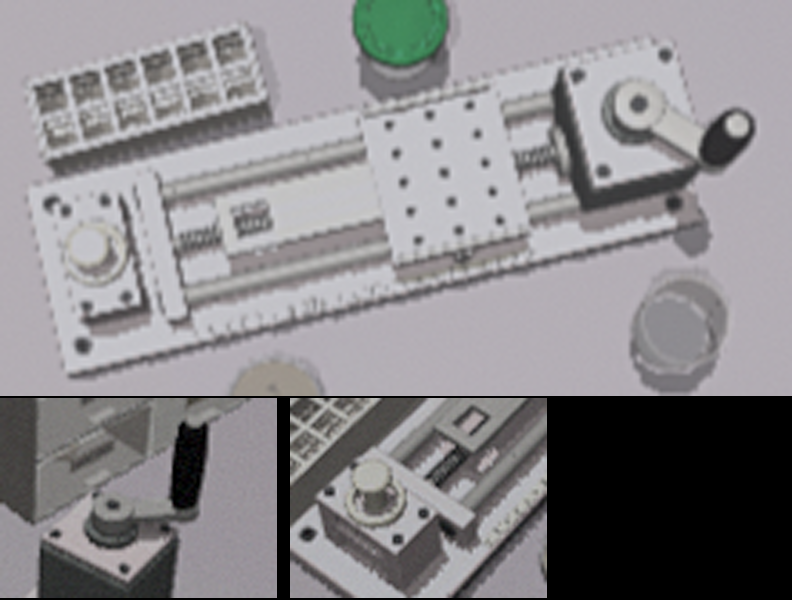

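The crop shows the pin head at crop (92,246), the hub at (637,104), the slot at (252,218) and the top of the grip at (738,124). The bed corners are visible too. From these I'll compute the stage pose, the carriage offset, and the clearance to the cabinet behind.

```bash
cat >> h.py <<'E'
def ct(x,y): return 225+(x+.5)/3.6-.5,175+(y+.5)/3.6-.5
E
python3 - <<'E'
from h import *
np.set_printoptions(precision=4,suppress=True)
cs=[plane("top",*ct(*p),0.019)[:2] for p in [(28,188),(72,375),(707,222),(672,40)]]
cs=np.array(cs);print(cs,np.linalg.norm(np.roll(cs,-1,0)-cs,axis=1),"centre",cs.mean(0))
ax=cs[:2].mean(0)-cs[2:].mean(0);print("yaw",np.degrees(np.arctan2(-ax[0],ax[1])))
pin=plane("top",*ct(92,246),0.0995);hub=plane("top",*ct(637,104),0.128);slot=plane("top",*ct(252,218),0.057)
print("pin",pin,"hub",hub,"slot",slot,np.linalg.norm(pin-hub))
u=(pin-hub)[:2];print("yaw2",np.degrees(np.arctan2(-u[0],u[1])));u/=np.linalg.norm(u);print("slot short",u@(pin-slot)[:2], "park mark dist")
print("griptop",plane("top",*ct(738,124),0.193), tri(ray("top",*ct(738,124)),ray("scene",310+197/277*90,165+23/200*65)))
print("grip mid/bot",plane("top",*ct(716,150),0.13))
# cabinet
b=plane("scene",322,200,0);print("cab bottom corner",b, "top view of it",proj("top",b))
for z in (.15,.2,.25,.3,.35): print(z,plane("scene",325,136,z),proj("top",plane("scene",325,136,z)))
print("front bottom top-view",plane("top",412,161,0),plane("top",548,168,0))
E
```

```text
[[ 0.5681  0.2881]
 [ 0.4533  0.2557]
 [ 0.5548 -0.1289]
 [ 0.6687 -0.108 ]] [0.1193 0.3978 0.1158 0.4087] centre [0.5612 0.0767]
yaw 14.514144825823028
pin [0.521  0.2343 0.0995] hub [ 0.6031 -0.0728  0.128 ] slot [0.5458 0.1464 0.057 ] 0.31917907115058064
yaw2 14.972284165253926
slot short 0.09137971743576066 park mark dist
griptop [ 0.5786 -0.1175  0.193 ] (array([ 0.5765, -0.1178,  0.197 ]), [np.float64(0.0016241886428474362), np.float64(0.001624188642847352)])
grip mid/bot [ 0.5772 -0.1163  0.13  ]
cab bottom corner [ 0.747  -0.1287  0.    ] top view of it (np.float64(419.06313327656517), np.float64(154.70022699916308))
0.15 [ 0.7928 -0.1704  0.15  ] (np.float64(451.20596569019466), np.float64(110.46853983502571))
0.2 [ 0.7337 -0.1203  0.2   ] (np.float64(431.03760770876164), np.float64(129.27424376097872))
0.25 [ 0.6746 -0.0702  0.25  ] (np.float64(408.5228266383005), np.float64(150.26783714912315))
0.3 [ 0.6155 -0.0201  0.3   ] (np.float64(383.22685078613125), np.float64(173.85471679653347))
0.35 [0.5564 0.03   0.35  ] (np.float64(354.6004250048514), np.float64(200.54702799988547))
front bottom top-view [ 0.7318 -0.1125  0.    ] [ 0.7203 -0.4194  0.    ]
```

The estimates agree with the given dimensions:

| Quantity | Estimate | Check |
|---|---|---|
| Crank axis | (0.603,-0.074) | – |
| Grip axis | (0.578,-0.117), top at 0.197 | radius 49.7 mm vs 50 |
| Pin | (0.521–0.524, 0.235) | crank-to-pin 320 mm vs 322 |
| Carriage | about 91 mm short | – |
| Cabinet front | x≈0.735, about 0.2 m high | – |

Moving now.

Request:
arm_command(series=[[[-1,0.928,-0.374,-0.2,0,0,0.59],[-1,0.928,-0.374,-0.2,0,0,0.59],[-1,0.928,-0.374,-0.2,0,0,0.59],[-1,0.928,-0.374,-0.2,0,0,0.59],[-1,0.928,-0.374,-0.2,0,0,0.59],[-1,0.928,-0.374,-0.2,0,0,0.59],[-1,0.928,-0.374,-0.2,0,0,0.59]]], grip_force=20)

```text
clock: 0.8
tool_pos: [0.4133, -0.3025, 0.2727]
ee_rot: [180.0, -0.0, 0.3]
force: [-0.6, -0.5, -0.6]
gripper_width: 1.001
finger_force: 0.0
```

Request:
arm_command(series=[[[-1,0.66,-0.744,-0.12,0,0,0],[-1,0.66,-0.744,-0.12,0,0,0],[-1,0.66,-0.744,-0.12,0,0,0],[-1,0.66,-0.744,-0.12,0,0,0],[-1,0.66,-0.744,-0.12,0,0,0],[-1,0.66,-0.744,-0.12,0,0,0],[-1,0.66,-0.744,-0.12,0,0,0]]])

```text
clock: 1.5
tool_pos: [0.5767, -0.1182, 0.3015]
ee_rot: [-180.0, 0.1, 0.1]
force: [-1.2, 0.6, -0.3]
gripper_width: 1.001
finger_force: 0.0
```

```bash
python3 - <<'E'
from h import *
s=observe();im=camera("wrist")
print(s['tool_pos'],s['ee_rot'],s['joints'])
np.save("w1.npy",np.r_[s['tool_pos'],s['ee_rot']]);cv2.imwrite("pics/w1.png",im[:,:,::-1])
E
```

```text
[ 0.57665976 -0.11817959  0.30149969] [-1.79993489e+02  8.47240632e-02  1.29182059e-01] [-1.51395671e+01  1.97421105e+01  7.33954893e+01 -1.60531576e-02
  8.69458484e+01  7.47321227e+01]
```

View pics/w1.png

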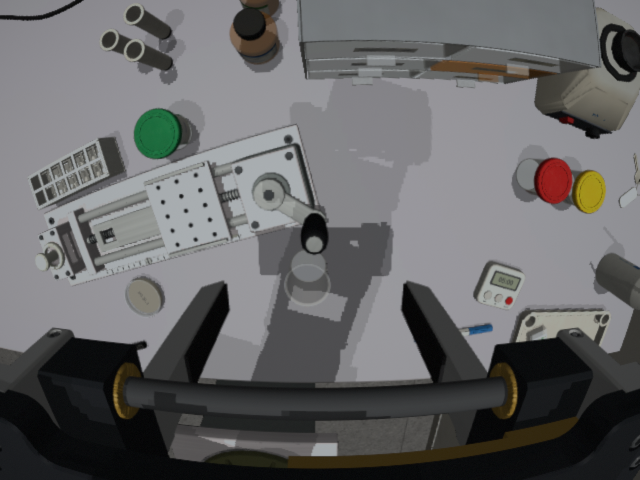

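In the wrist view the grip cap is at (315,242), the hub centre at (269,192), the slot at (109,236) and the pin head at (42,262).

```bash
python3 - <<'E'
from h import *
np.set_printoptions(precision=4,suppress=True)
w=np.load("w1.npy");s=dict(tool_pos=w[:3],ee_rot=w[3:])
def wp(u,v,z):
    p,d=wray(u,v,s);return p+d*(z-p[2])/d[2]
for n,(u,v),c,z in [("griptop",(315,242),(738,124),.193),("hub",(269,192),(637,104),.128),("slot",(109,236),(252,218),.057),("pin",(42,262),(92,246),.0995)]:
    print(n,wp(u,v,z),tri(wray(u,v,s),ray("top",*ct(*c))))
E
```

```text
griptop [ 0.5799 -0.118   0.193 ] (array([ 0.5791, -0.118 ,  0.1905]), [np.float64(3.0378534754745462e-05), np.float64(3.0378534754759807e-05)])
hub [ 0.608  -0.0759  0.128 ] (array([ 0.6059, -0.0743,  0.1155]), [np.float64(4.4134935506198435e-05), np.float64(4.4134935506222626e-05)])
slot [0.5465 0.1434 0.057 ] (array([0.5459, 0.1463, 0.0533]), [np.float64(0.0006312846248502723), np.float64(0.0006312846248501758)])
pin [0.5246 0.2328 0.0995] (array([0.5224, 0.2355, 0.0959]), [np.float64(0.001093915021914574), np.float64(0.0010939150219147183)])
```

Grip axis is (0.579,-0.118), and all heights check out. Descending around the grip and closing.

Request:
arm_command(series=[[[-1,0.008,0,0.2,0,0,0],[-1,0.008,0,0.4,0,0,0],[-1,0.008,0,0.53,0,0,0],[-1,0.008,0,0.568,0,0,0],[-0.2,0.008,0,0.568,0,0,0],[0.3,0.008,0,0.568,0,0,0],[1,0.008,0,0.568,0,0,0],[1,0.008,0,0.568,0,0,0],[1,0.008,0,0.568,0,0,0],[1,0.008,0,0.568,0,0,0]]], grip_force=20)

```text
clock: 2.55
tool_pos: [0.5788, -0.1178, 0.1608]
ee_rot: [180.0, -0.0, 0.1]
force: [-0.2, -0.4, 0.4]
gripper_width: 0.523
finger_force: 0.0
```

Request:
arm_command(series=[[[1,0,0,0,0,0,0],[1,0,0,0,0,0,0],[1,0,0,0,0,0,0],[1,0,0,0,0,0,0],[1,0,0,0,0,0,0],[1,0,0,0,0,0,0]]])

```text
clock: 3.15
tool_pos: [0.5788, -0.1176, 0.1604]
ee_rot: [-180.0, -0.0, 0.1]
force: [0.6, 1.7, -0.2]
gripper_width: 0.235
finger_force: 20.0
```

```bash
cat >> h.py <<'E'
def table(t0,angs,r=.05):
    a=np.radians(t0-np.array(angs));b=np.radians(t0)
    return [[1,round(float(r/.25*(np.cos(x)-np.cos(b))),3),round(float(-r/.25*(np.sin(x)-np.sin(b))),3),0,0,0,0] for x in a]
E
python3 -c "
from h import *
print(table(-120.6,range(18,361,18)))"
```

```text
[[1, -0.048, -0.04, 0, 0, 0, 0], [1, -0.082, -0.093, 0, 0, 0, 0], [1, -0.097, -0.153, 0, 0, 0, 0], [1, -0.093, -0.216, 0, 0, 0, 0], [1, -0.07, -0.274, 0, 0, 0, 0], [1, -0.03, -0.322, 0, 0, 0, 0], [1, 0.022, -0.356, 0, 0, 0, 0], [1, 0.083, -0.371, 0, 0, 0, 0], [1, 0.145, -0.367, 0, 0, 0, 0], [1, 0.204, -0.344, 0, 0, 0, 0], [1, 0.252, -0.304, 0, 0, 0, 0], [1, 0.285, -0.252, 0, 0, 0, 0], [1, 0.301, -0.191, 0, 0, 0, 0], [1, 0.297, -0.129, 0, 0, 0, 0], [1, 0.274, -0.07, 0, 0, 0, 0], [1, 0.234, -0.022, 0, 0, 0, 0], [1, 0.181, 0.011, 0, 0, 0, 0], [1, 0.121, 0.027, 0, 0, 0, 0], [1, 0.058, 0.023, 0, 0, 0, 0], [1, -0.0, -0.0, 0, 0, 0, 0]]
```

First half turn, to check the forces.

Request:
arm_command(series=[[[1,-0.024,-0.02,0,0,0,0],[1,-0.048,-0.04,0,0,0,0],[1,-0.082,-0.093,0,0,0,0],[1,-0.097,-0.153,0,0,0,0],[1,-0.093,-0.216,0,0,0,0],[1,-0.07,-0.274,0,0,0,0]]])

```text
clock: 3.75
tool_pos: [0.5612, -0.0492, 0.1606]
ee_rot: [179.9, -0.1, 0.1]
force: [13.8, -10.3, -7.5]
gripper_width: 0.235
finger_force: 20.0
```

Request:
arm_command(series=[[[1,0.04,-0.048,0,0,0,0],[1,0.092,-0.082,0,0,0,0],[1,0.153,-0.097,0,0,0,0],[1,0.215,-0.093,0,0,0,0],[1,0.274,-0.07,0,0,0,0]]])

```text
clock: 4.25
tool_pos: [0.6294, -0.031, 0.1604]
ee_rot: [-180.0, 0.1, 0.1]
force: [-4.6, -3.6, 2.6]
gripper_width: 0.234
finger_force: 20.0
```

```bash
python3 - <<'E'
from h import *
s=observe();print(s['tool_pos'],s['force'],s['finger_force'],s['clock'])
im=camera("wrist");cv2.imwrite("pics/w2.png",im[:,:,::-1])
E
```

```text
[ 0.62937873 -0.0310447   0.16044667] [-4.63479594 -3.56033084  2.55238177] 20.00066712498665 4.25
```

View pics/w2.png

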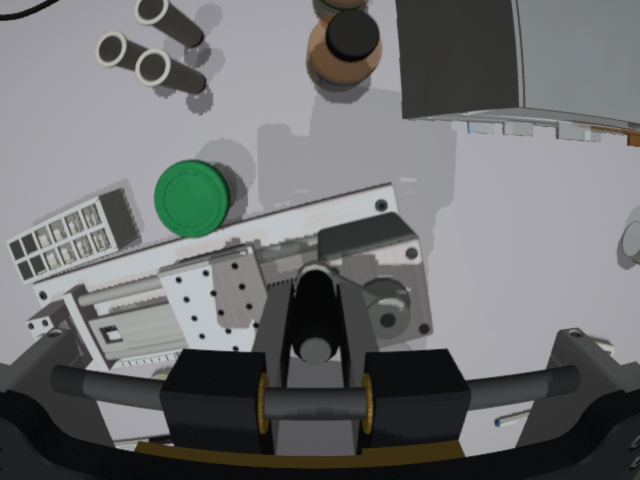

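The grip is held firmly, with the pads either side of it at (315,320), and the arm has turned with it. The measured positions fit a centre of (0.6041,-0.0743) and a 50 mm radius, with small forces. Now two full turns.

Request:
arm_command(series=[[[1,0.048,0.04,0,0,0,0],[1,0.082,0.093,0,0,0,0],[1,0.097,0.153,0,0,0,0],[1,0.093,0.216,0,0,0,0],[1,0.07,0.274,0,0,0,0],[1,0.03,0.322,0,0,0,0],[1,-0.022,0.356,0,0,0,0],[1,-0.083,0.371,0,0,0,0],[1,-0.145,0.367,0,0,0,0],[1,-0.204,0.344,0,0,0,0],[1,-0.252,0.304,0,0,0,0],[1,-0.285,0.252,0,0,0,0],[1,-0.301,0.191,0,0,0,0],[1,-0.297,0.129,0,0,0,0],[1,-0.274,0.07,0,0,0,0],[1,-0.234,0.022,0,0,0,0],[1,-0.181,-0.011,0,0,0,0],[1,-0.121,-0.027,0,0,0,0],[1,-0.058,-0.023,0,0,0,0],[1,0,0,0,0,0,0]]])

```text
clock: 6.3
tool_pos: [0.6292, -0.0311, 0.1605]
ee_rot: [-180.0, 0.1, 0.1]
force: [-4.1, -2.5, 2.0]
gripper_width: 0.232
finger_force: 20.0
```

Request:
arm_command(series=[[[1,0.048,0.04,0,0,0,0],[1,0.082,0.093,0,0,0,0],[1,0.097,0.153,0,0,0,0],[1,0.093,0.216,0,0,0,0],[1,0.07,0.274,0,0,0,0],[1,0.03,0.322,0,0,0,0],[1,-0.022,0.356,0,0,0,0],[1,-0.083,0.371,0,0,0,0],[1,-0.145,0.367,0,0,0,0],[1,-0.204,0.344,0,0,0,0],[1,-0.252,0.304,0,0,0,0],[1,-0.285,0.252,0,0,0,0],[1,-0.301,0.191,0,0,0,0],[1,-0.297,0.129,0,0,0,0],[1,-0.274,0.07,0,0,0,0],[1,-0.234,0.022,0,0,0,0],[1,-0.181,-0.011,0,0,0,0],[1,-0.121,-0.027,0,0,0,0],[1,-0.058,-0.023,0,0,0,0],[1,0,0,0,0,0,0]]])

```text
clock: 8.3
tool_pos: [0.6293, -0.0312, 0.1605]
ee_rot: [-180.0, 0.0, 0.1]
force: [-3.8, -1.7, 2.1]
gripper_width: 0.239
finger_force: 20.0
```

```bash
python3 - <<'E'
from h import *
s=observe();print(s['tool_pos'],s['force'],s['finger_force'],s['clock'])
t=camera("top")[:,:,::-1];c=camera("scene")[:,:,::-1]
cv2.imwrite("pics/top1.png",t);cv2.imwrite("pics/scene1.png",c)
a=cv2.resize(t[195:285,225:385],None,fx=5,fy=5,interpolation=cv2.INTER_CUBIC)
cv2.imwrite("pics/crop2.png",a)
E
```

```text
[ 0.62928305 -0.0311797   0.16051655] [-3.7500927  -1.70137051  2.0735516 ] 20.00072630820796 8.3
```

View pics/crop2.png

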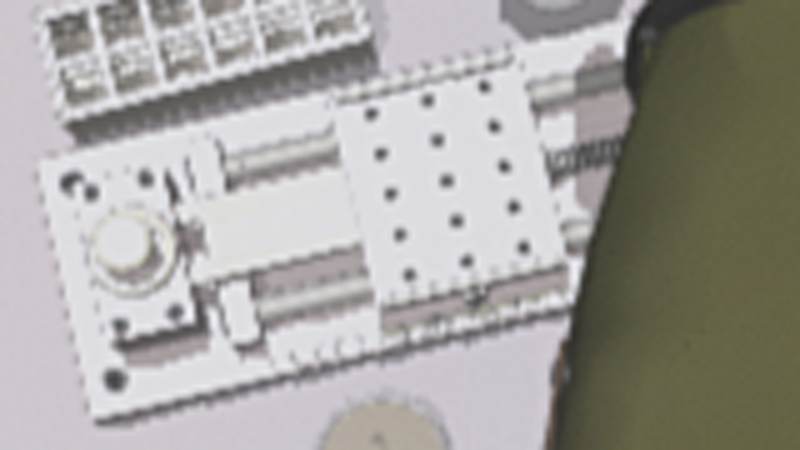

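The crop shows the carriage plate's centre hole at (447,181), the pin head at (127,240), and the pointer at about (475,297).

```bash
python3 - <<'E'
from h import *
u=np.array([-np.sin(np.radians(14.6)),np.cos(np.radians(14.6))])
f=lambda x,y:(225+(x+.5)/5-.5,195+(y+.5)/5-.5)
m0=plane("top",*ct(437,144),.057)[:2];m1=plane("top",*f(447,181),.057)[:2]
print(m0,m1,"moved",u@(m1-m0))
ax=np.array([.6041,-.0743]);pin=np.array([.5224,.2350])
print("short from axis",322-117.5-1e3*u@(m1-ax),"from pin",1e3*u@(pin-m1)-117.5, "init slot-m0",u@(plane("top",*ct(252,218),.057)[:2]-m0))
E
```

```text
[0.59263595 0.03725586] [0.55613757 0.10517985] moved 0.07493078864407746
short from axis 18.725846562340053 from pin 16.632359560876154 init slot-m0 0.1173909018709959
```

The carriage moved 74.9 mm in 2.5 turns, exactly as geared, so about 17 mm (204°) remains.

```bash
python3 -c "
from h import *
print(table(59.4,list(range(17,188,17))+[197,204,204]))"
```

```text
[[1, 0.046, 0.037, 0, 0, 0, 0], [1, 0.079, 0.086, 0, 0, 0, 0], [1, 0.096, 0.143, 0, 0, 0, 0], [1, 0.096, 0.202, 0, 0, 0, 0], [1, 0.079, 0.259, 0, 0, 0, 0], [1, 0.045, 0.308, 0, 0, 0, 0], [1, -0.001, 0.345, 0, 0, 0, 0], [1, -0.055, 0.367, 0, 0, 0, 0], [1, -0.114, 0.372, 0, 0, 0, 0], [1, -0.172, 0.359, 0, 0, 0, 0], [1, -0.224, 0.331, 0, 0, 0, 0], [1, -0.249, 0.307, 0, 0, 0, 0], [1, -0.265, 0.288, 0, 0, 0, 0], [1, -0.265, 0.288, 0, 0, 0, 0]]
```

Request:
arm_command(series=[[[1,0.046,0.037,0,0,0,0],[1,0.079,0.086,0,0,0,0],[1,0.096,0.143,0,0,0,0],[1,0.096,0.202,0,0,0,0],[1,0.079,0.259,0,0,0,0],[1,0.045,0.308,0,0,0,0],[1,-0.001,0.345,0,0,0,0],[1,-0.055,0.367,0,0,0,0],[1,-0.114,0.372,0,0,0,0],[1,-0.172,0.359,0,0,0,0],[1,-0.224,0.331,0,0,0,0],[1,-0.249,0.307,0,0,0,0],[1,-0.265,0.288,0,0,0,0],[1,-0.265,0.288,0,0,0,0]]])

```text
clock: 9.8
tool_pos: [0.5626, -0.1024, 0.1605]
ee_rot: [-179.9, -0.1, 0.1]
force: [5.4, 6.4, -2.0]
gripper_width: 0.236
finger_force: 20.0
```

```bash
python3 - <<'E'
from h import *
s=observe();print(s['tool_pos'],s['force'],s['finger_force'],s['clock'])
t=camera("top")[:,:,::-1];c=camera("scene")[:,:,::-1]
cv2.imwrite("pics/top2.png",t);cv2.imwrite("pics/scene2.png",c)
o=np.zeros((600,800,3),np.uint8)
o[:300]=cv2.resize(t[215:275,225:385],None,fx=5,fy=5,interpolation=cv2.INTER_CUBIC)
o[300:]=cv2.resize(c[270:345,205:405],None,fx=4,fy=4,interpolation=cv2.INTER_CUBIC)
cv2.imwrite("pics/crop3.png",o)
E
```

```text
[ 0.5626324  -0.10242567  0.16051969] [ 5.36010853  6.3878843  -2.04326927] 19.999865989666432 9.8
```

View pics/crop3.png

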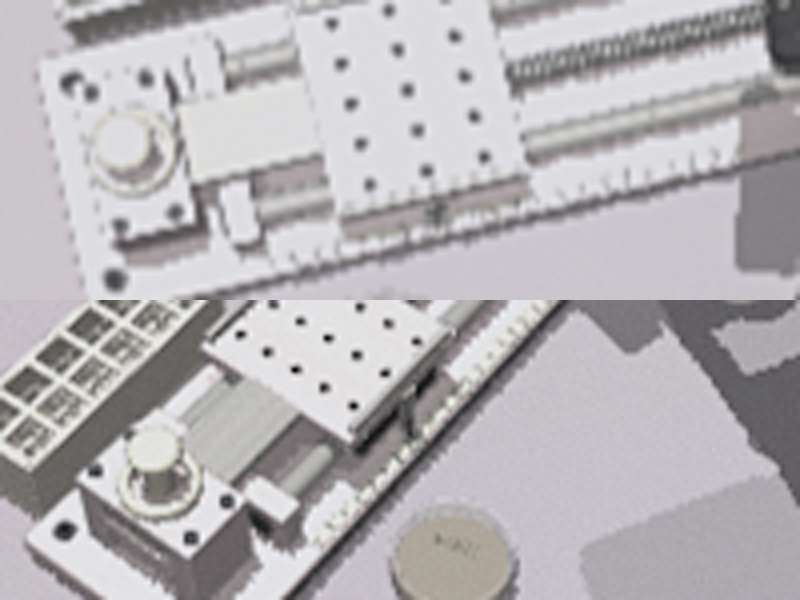

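The top crop puts the centre hole at (407,90). The pointer stands over a dark mark, near (437,212) in the top half and (410,420) in the scene half. I'll release, rise, and look at the pointer from close by.

Request:
arm_command(series=[[[-0.3,-0.003,-0.003,0,0,0,0],[-1,-0.003,-0.003,0,0,0,0],[-1,-0.003,-0.003,0,0,0,0],[-1,-0.003,-0.003,0,0,0,0],[-1,-0.003,-0.003,0,0,0,0],[-1,-0.003,-0.003,0,0,0,0],[-1,-0.003,-0.003,-0.1,0,0,0],[-1,-0.003,-0.003,-0.28,0,0,0],[-1,-0.003,-0.003,-0.48,0,0,0],[-1,-0.003,-0.003,-0.48,0,0,0]]])

```text
clock: 10.9
tool_pos: [0.5643, -0.1035, 0.2873]
ee_rot: [179.9, -0.6, 0.1]
force: [0.8, -0.1, -0.4]
gripper_width: 0.995
finger_force: 0.0
```

```bash
python3 - <<'E'
from h import *
s=observe();print(s['tool_pos'],s['gripper_width'],s['clock'])
u=np.array([-np.sin(np.radians(14.6)),np.cos(np.radians(14.6))])
f=lambda x,y:(225+(x+.5)/5-.5,215+(y+.5)/5-.5)
m0=plane("top",*ct(437,144),.057)[:2];m1=plane("top",*f(407,90),.057)[:2]
print(m1,"moved",u@(m1-m0),"from pin",1e3*u@(np.array([.5224,.2350])-m1)-117.5)
E
```

```text
[ 0.56426247 -0.10350602  0.28734662] 0.99492043302271 10.9
[0.55190751 0.12220495] moved 0.09247240730305804 from pin -0.9092590981044424
```

Request:
arm_command(series=[[[-1,-0.737,-0.854,0,0,0,0],[-1,-0.737,-0.854,0,0,0,0],[-1,-0.737,-0.854,0,0,0,0],[-1,-0.737,-0.854,0,0,0,0],[-1,-0.737,-0.854,0,0,0,0],[-1,-0.737,-0.854,0,0,0,0],[-1,-0.737,-0.854,0,0,0,0],[-1,-0.737,-0.854,0.2,0,0,0],[-1,-0.737,-0.854,0.4,0,0,0],[-1,-0.737,-0.854,0.56,0,0,0],[-1,-0.737,-0.854,0.56,0,0,0],[-1,-0.737,-0.854,0.56,0,0,0]]])

```text
clock: 12.1
tool_pos: [0.3788, 0.1099, 0.1414]
ee_rot: [180.0, 0.0, 0.1]
force: [1.1, 0.6, 0.5]
gripper_width: 1.006
finger_force: 0.0
```

```bash
python3 - <<'E'
from h import *
s=observe();im=camera("wrist")[:,:,::-1]
print(s['tool_pos'],s['ee_rot'],s['clock'])
np.save("w3.npy",np.r_[s['tool_pos'],s['ee_rot']]);cv2.imwrite("pics/w3.png",im)
o=np.zeros((600,800,3),np.uint8);o[:,:]=cv2.resize(im[90:315,140:440],(800,600),interpolation=cv2.INTER_CUBIC)
cv2.imwrite("pics/crop4.png",o)
E
```

```text
[0.37876983 0.10987678 0.14135579] [1.79991998e+02 1.58624239e-02 5.67105668e-02] 12.1
```

View pics/crop4.png

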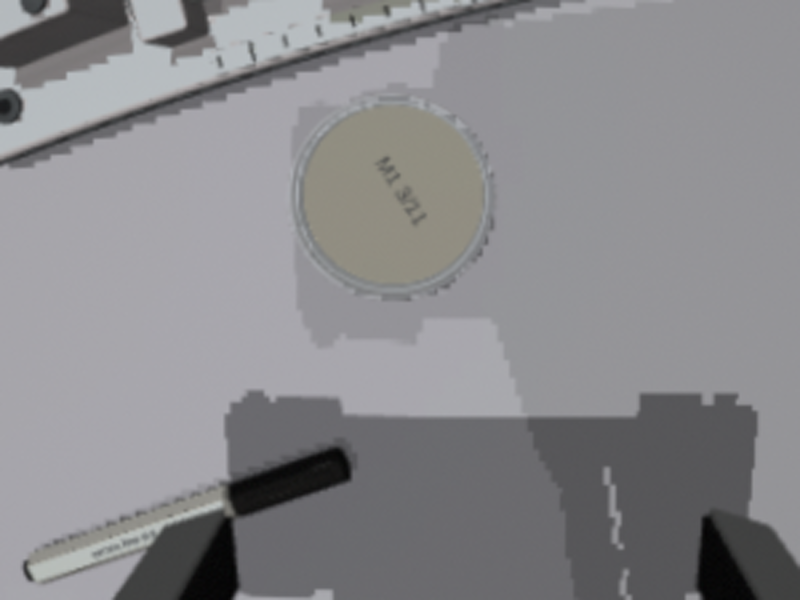

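The dish fills this crop and the stage lies above it, so I'll crop higher in the same picture.

```bash
python3 - <<'E'
from h import *
im=cv2.imread("pics/w3.png")
cv2.imwrite("pics/crop5.png",cv2.resize(im[0:150,130:330],(800,600),interpolation=cv2.INTER_CUBIC))
E
```

```text
(no output)
```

View pics/crop5.png

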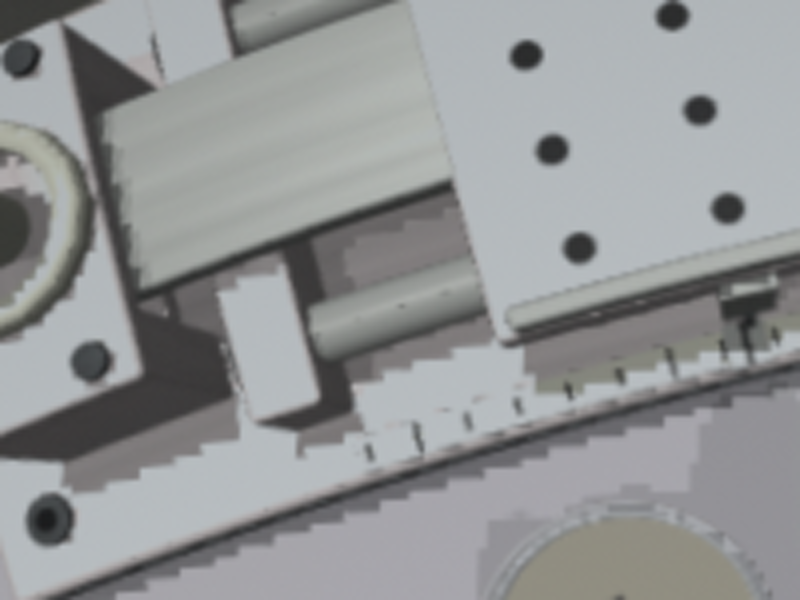

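The pointer tip is at crop (748,345), between the ticks at 724 and 775. The long ticks are at 418 and 670. Before the carriage arrived, the first top picture showed the bare strip, so I can locate the park mark there and convert both to stage y.

```bash
python3 - <<'E'
from h import *
np.set_printoptions(precision=1,suppress=True,linewidth=180)
w=np.load("w3.npy");s=dict(tool_pos=w[:3],ee_rot=w[3:])
yaw=np.radians(14.6);u=np.array([-np.sin(yaw),np.cos(yaw)]);v=np.array([np.cos(yaw),np.sin(yaw)])
ax=np.array([.6041,-.0743])
def st(P): d=P[:2]-ax;return np.array([v@d,u@d-.162])*1e3
def wp(x,y,z):
    p,d=wray(130+(x+.5)/4-.5,(y+.5)/4-.5,s);return p+d*(z-p[2])/d[2]
for n,p in dict(t1=(368,452),t2=(418,437),t7=(670,360),t8=(724,350),t9=(775,335),tip=(748,350)).items(): print(n,st(wp(*p,.0195)))
print("tip raised",st(wp(748,345,.022)),"bolt",st(wp(48,518,.019)))
# bracket far/near top edge and ring in this view
print("bracket near corner",st(wp(140,378,.067)), "tongue/plate corner",st(wp(505,335,.064)))
# strip profile, top camera: dark line positions along stage y in old/new pictures
for f in ("top0","top2"):
    g=cv2.cvtColor(cv2.imread(f"pics/{f}.png"),cv2.COLOR_BGR2GRAY).astype(np.float32)
    for X in (-53,-50,-47):
        row=[]
        for Y in range(20,66,2):
            P=np.r_[ax+v*X/1e3+u*(Y+162)/1e3,.0195];x,y=proj("top",P)
            row.append(float(cv2.getRectSubPix(g,(1,1),(float(x),float(y)))[0,0]))
        print(f,X,np.array(row).astype(int))
E
```

```text
t1 [-54.2 116.3]
t2 [-54.4 106.1]
t7 [-53.7  56.2]
t8 [-54.4  45.9]
t9 [-54.  36.]
tip [-55.6  41.6]
tip raised [-54.9  41.4] bolt [-44.4 185.1]
bracket near corner [-35.1 139.7] tongue/plate corner [-47.9  79.7]
top0 -53 [193 196 193 175 188 195 196 193 182 176 177 147 174 175 174 187 195 187 169 168 191 197 196]
top0 -50 [196 196 195 192 194 195 195 195 192 193 186 176 180 188 187 193 195 194 190 190 194 194 195]
top0 -47 [196 196 196 196 196 196 195 195 196 196 196 195 196 196 197 196 196 196 195 194 195 195 194]
top2 -53 [152 155 163 159 175 166 165 164 152 136 118 100 122 136 151 163 168 160 144 136 152 160 162]
top2 -50 [159 157 157 159 160 158 155 160 139 116  99  94 109 130 157 164 164 164 159 157 160 164 163]
top2 -47 [155 154 158 164 158 148 141 142 138 113 106 125 136 146 154 155 155 163 159 155 154 157 159]
```

The bare park mark was at stage y = 42 mm and the pointer now stands at 41.5–42 (expected 42.5; the bracket edge checks at 139.7 vs 140). The carriage is parked. Moving closed fingers over the pin.

Request:
arm_command(series=[[[1,0,0,-0.18,0,0,0],[1,0,0,-0.24,0,0,0],[1,0.2,-0.176,-0.24,0,0,0],[1,0.34,-0.3,-0.24,0,0,0],[1,0.48,-0.42,-0.24,0,0,0],[1,0.575,-0.506,-0.24,0,0,0],[1,0.575,-0.506,-0.24,0,0,0],[1,0.575,-0.506,-0.1,0,0,0],[1,0.575,-0.506,0,0,0,0],[1,0.575,-0.506,0.06,0,0,0],[1,0.575,-0.506,0.06,0,0,0],[1,0.575,-0.506,0.06,0,0,0]]])

```text
clock: 13.35
tool_pos: [0.5224, 0.2368, 0.1277]
ee_rot: [-180.0, -0.1, 0.1]
force: [0.2, -0.0, 0.8]
gripper_width: 0.021
finger_force: 0.0
```

```bash
python3 - <<'E'
from h import *
s=observe();im=camera("scene")[:,:,::-1];print(s['tool_pos'],s['gripper_width'],s['force'])
cv2.imwrite("pics/crop6.png",cv2.resize(im[240:360,180:320],(700,600),interpolation=cv2.INTER_CUBIC))
E
```

```text
[0.5223644  0.23676062 0.12766355] 0.020875468224134202 [ 0.21295654 -0.02576875  0.77467658]
```

View pics/crop6.png

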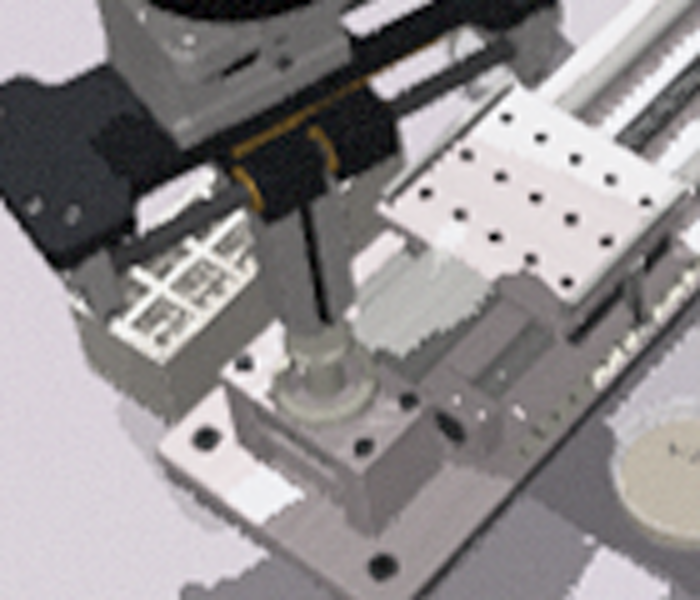

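The closed fingertips stand right over the pin head, at crop (320,345). Pushing down in small steps.

Request:
arm_command(series=[[[1,0,0,0.03,0,0,0],[1,0,0,0.05,0,0,0],[1,0,0,0.07,0,0,0],[1,0,0,0.09,0,0,0],[1,0,0,0.11,0,0,0],[1,0,0,0.125,0,0,0],[1,0,0,0.132,0,0,0],[1,0,0,0.132,0,0,0]]])

```text
clock: 14.2
tool_pos: [0.5221, 0.2369, 0.0928]
ee_rot: [-180.0, -0.1, 0.1]
force: [2.4, -0.6, 4.2]
gripper_width: 0.01
finger_force: 2.1
```

Request:
arm_command(series=[[[1,0,0,0.004,0,0,0],[1,0,0,0.008,0,0,0],[1,0,0,0.008,0,0,0],[1,0,0,0.008,0,0,0]]])

```text
clock: 14.6
tool_pos: [0.5226, 0.2371, 0.0925]
ee_rot: [-179.9, -0.2, 0.1]
force: [-3.1, -2.0, 21.3]
gripper_width: 0.005
finger_force: 10.3
```

The force rose to 21 N with the TCP at 0.0925, exactly the fully home height. Lifting away.

Request:
arm_command(series=[[[1,0,0,0,0,0,0],[1,0,0,-0.1,0,0,0],[1,0,0,-0.3,0,0,0],[1,0,0,-0.5,0,0,0],[1,-0.4,0,-0.6,0,0,0],[1,-0.6,0,-0.6,0,0,0],[1,-0.6,0,-0.6,0,0,0],[1,-0.6,0,-0.6,0,0,0]]])

```text
clock: 15.4
tool_pos: [0.3681, 0.2366, 0.2413]
ee_rot: [-180.0, -0.0, 0.2]
force: [-0.5, -0.5, -1.1]
gripper_width: 0.003
finger_force: 0.0
```

```bash
python3 - <<'E'
from h import *
s=observe();print(s['tool_pos'],s['force'],s['clock'])
# carriage unmoved? compare pictures; pin head height by brightness at the up/home projections
a=cv2.imread("pics/scene2.png");b=camera("scene")[:,:,::-1]
for z in (.0995,.0755):
    x,y=map(int,proj("scene",(.5226,.2365,z)));print(z,(x,y),a[y-1:y+2,x-1:x+2].mean((0,1)),b[y-1:y+2,x-1:x+2].mean((0,1)))
r=b[285:310,270:320];m=cv2.matchTemplate(a[280:315,265:325],np.ascontiguousarray(r),cv2.TM_CCOEFF_NORMED);print(cv2.minMaxLoc(m)[1::2])
print(finish_job())
E
```

```text
[0.36805739 0.23658586 0.24127292] [-0.48047467 -0.46364159 -1.06319377] 15.4
0.0995 (242, 306) [222.44444444 226.55555556 226.11111111] [56.77777778 53.55555556 53.11111111]
0.0755 (243, 314) [107.88888889 115.44444444 117.22222222] [54.77777778 49.44444444 49.44444444]
(0.08088833838701248, (1, 10))
the job is handed in; nothing more can be done
None
```

The carriage is parked within about 1 mm of the park mark by the pictures, the rivet pin stopped at its fully home height (21 N at the stop), and the job was handed in at 15.4 s with the arm clear; no verdict came back, and my last camera check failed because the arm blocked the view.

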